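# Seat the bayonet collar under the guard

## Task

Lift the clear hinged guard of the work head by its bail and bring it gently back onto its open stop. Then turn the knurled collar on the spindle until its hidden keyways drop over the lugs, press it down fully home against the spring, and finish while still holding it pressed home. Leave the other tools on the bench where they are.

Things in the scene. Friction and masses are not known exactly. Their poses are not given: they have to be found in the camera images.
- work_head: Fixed blue cast base plate, 235 x 150 x 20 mm, under the guard. Origin on the spindle axis at bench height, z up; its own +x points level towards the guard's hinge, its y is parallel to the hinge. The plate reaches 77 mm to -x, 157 mm to +x and 75 mm either way in y. Its place and yaw differ from run to run.
- seat (a point): Point on the fixed spindle axis at the top face of the steel flange (68 mm diameter, 35 mm above the bench). Axes as work_head. Height of the collar's underside above it: 16 mm at the start, standing on the lugs; 5 mm once the keyways have dropped over the lugs and it lies on the spring; 0 fully home. The spring pushes back with 5 N at first, 11 N when home: let go, the collar rises.
- guard (a joint): Opening of the guard in rad: 0 level, closed over the collar; 1.9 on its open stop, leaning back. Starts 0 to 0.25. Stiff hinge: it stays where it is left; moving it takes 1 to 4 N at the bail. On its stop means above 1.8; it arrives gently when it turns slower than 1.5 rad/s over the last 0.3 rad.
- guard_bail (a point): Middle of the guard's bail, to be gripped: a steel bar 10 mm thick, 100 mm long, parallel to the hinge (point's y) at the guard's free edge, in its plane, 210 mm from the hinge axis, 38 mm of open gap to the guard's edge. Closed it is 115 mm above the bench; it swings up and over in an arc about the hinge. The bar can turn between the fingers.
- guard_hinge (a point): Middle of the hinge axis, which is level along the work head's y: 125 mm from the spindle axis on the work head's +x side, 115 mm above the bench, between two brackets 125 mm high at y = -68 and +68 mm. The guard is a clear plate in a thin metal frame, 167 mm from hinge to free edge, 118 mm wide, 9 mm thick.
- collar: Loose knurled steel collar standing upright on the spindle under the guard: 54 mm diameter, 46 mm high, with a cone 36 mm wide and 10 mm high on its closed top; 0.17 to 0.33 kg; under 1 mm of play on the spindle. Origin at the centre of its underside, z up.
- collar_grip (a point): Point on the collar's axis 30 mm above its underside, a good height for the fingers; axes as the collar's. Inside the collar are four equal keyways, at its +-x and +-y, for four hidden lugs on the spindle, 90 degrees apart, at an unknown angle. They start 17 to 73 degrees off, so at most 73 degrees of turn either way finds them; they drop within about 8 degrees of true.
- spare_ring: Bystander: larger, flat knurled steel ring, 68 mm diameter, 22 mm high, loose, beside the work head.
- spanner: Bystander: steel spanner 160 mm long lying beside the work head.
- oil_bottle: Bystander: grey bottle 44 mm diameter, 100 mm high, standing beside the work head.
- screwdriver: Bystander: screwdriver 180 mm long lying on the bench.
- brush: Bystander: brush 160 mm long lying on the bench.

How it is judged:
By the outcome, as a careful person would: the job done as asked, in the order asked, and still so for the second after the job is handed in, while the arm keeps its last pose, push and grip.
It also fails if it takes over 64 s, if anything falls off the work surface, if the arm or the gripper's body presses on something with over 40 N, if the wrist force passes 120 N, or if a joint passes its speed limit or range.

## Robot

A 6-joint arm with a two-finger parallel gripper is mounted at the origin on the work surface. World frame = base frame: x ahead of the robot, y to its left, z up, the work surface at z = 0. Lengths are in m, angles in rad, forces in N, time in s.
With the tool pointing down it reaches from about 0.35 to 0.8 m from the base axis. Payload 7.3 kg.
Tool frame: the origin (TCP) lies at the centre of the arm's flange, where the gripper is bolted on; the fingertips stand 173 mm ahead of it and the grasp point (between the pads) lies 155 mm ahead of it; z points along the fingers, y is the line along which they close (so a half turn about z gives the same grasp; the last joint's range is limited). The gripper opens to 85 mm and grips with 20 to 120 N. Pads are 22 mm wide; open, the fingers measure 114 mm over their backs; the gripper's body (76 mm by 85 mm) begins 54 mm behind the grasp point. The pads swing forward as they close: fully open they stand 13 mm farther back than shut.
Start: joints at [1.005, 0.342, 1.524, -0, 1.275, -0.146], TCP at [0.214, 0.479, 0.405] pointing down, gripper open.
Joint ranges: [-2.53, 2.53], [-0.77, 2.02], [0.04, 2.7], [-1, 4.14], [0.28, 2.66], [-3.11, 3.11]. Speed limits (rad/s): [2.57, 2.57, 3.14, 3.14, 3.14, 3.14].

## Interface

Orientations are given as a rotation vector (axis times angle).
In Python, from workcell import bot gives the robot as it stands. The module is installed in compiled form; this text tells all that it offers.
- The arm moves only by the tool apply_moves, never from a script. Its argument "plan" is a list of rows, each a list of 7 numbers: the finger opening in mm, from 0 to 85.4, then the shift along the tool's x, y, z in units of 40 mm (1.0 is 40 mm), then the turn, a rotation vector about the tool's x, y, z in units of 8 degrees (1.0 is 8 degrees). In form: [[grip, x, y, z, wx, wy, wz], ...]. A call has 1 to 10 rows; each row shifts and turns the commanded pose from where the row before left it, along the tool's axes as they then stand; what a row does not reach is not made up. A row lasts 1/10 s, in which the tool goes at most 50 mm and 8.59 degrees, less where a joint would pass 70% of its speed; a pose out of reach is approached as far as the arm can. A call is refused whole if a number of a shift passes 1 or a number of a turn 1, either way. A call with a gripper value outside its range is refused whole. The fingers move at their own pace and stop on an object; "newtons" is the grip in N (left out, the last holds). Time passes only in rows, so rows that do not move let the fingers close. It gives the time, the measured TCP pose, the force, the opening and the grip force at its end, in the units of the state.
- bot.get_obs(): the state, without advancing time (a new reading comes with each control period).
- bot.camera(name): name is "scene" or "top"; returns the picture (384x512x3 uint8, red, green, blue); there is no depth.
- bot.camera_params(name): a dict with "fx", "fy", "cx", "cy" (pixels), "distortion" ([k1, k2, p1, p2, k3] as OpenCV has them; the pictures are not rectified), "world_to_cam" (4x4, takes a point from world to camera coordinates). Camera axes: x right, y up, looking along -z (the intrinsics and any distortion apply to the point x, -y, -z); pixel columns grow to the right and rows downward; lengths in m; the calibration is good to about 2 mm. A picture is of the moment at which its call begins. camera_params takes no time and is no camera call.
- bot.hand_in(): hands the job in; it is judged then, once.
The state is a dict: "time_s": time; "qpos": joint angles; "joint_vel": joint speeds; "joint_efforts": joint torques, N m; "ee_pos": TCP position; "tcp_rot": TCP orientation; "ft_force": force on the tool from outside, world axes, zero at the start; "wrist_torque": the same for the moment, N m; "gripper_width": opening from 0.0 (shut) to 1.0 (fully open); "grasp_force": force on a finger pad.
Only numpy, scipy, OpenCV 4.12 (cv2) and the standard library are available. Lean on these libraries where they do the work, as an engineer would, in place of code of your own. Each camera call takes 0.05 s, during which the arm holds its last target. There are 200 camera calls.

## Working session

There is one attempt and no reset: what is moved stays moved. The work goes in short steps, Python scripts to look and compute and a tool call to move; the robot and the scene stay as the last step left them, time stands still between calls to the robot, and variables do not carry over. Pictures are saved under pics/ and viewed, at most 10 in all, crops included, and the job is handed in when it is done.

Besides the shell and the picture viewer there is one more tool, called after "Emit:" by a JSON object that holds its "api" and its "payload", one argument or row to a line. apply_moves: Moves the arm, as the interface text tells. Its arguments: {"type":"object","properties":{"plan":{"type":"array"},"newtons":{"type":"number"}},"required":["plan"]}

```bash
mkdir -p pics; python3 - <<'E'
from workcell import bot
import cv2
o=bot.get_obs()
for k,v in o.items(): print(k,v)
for n in("scene","top"):
    im=bot.camera(n); cv2.imwrite(f"pics/{n}0.png",cv2.resize(im[:,:,::-1],(800,600),interpolation=cv2.INTER_CUBIC))
    p=bot.camera_params(n); print(n,p)
E
```

```text
time_s 0.0
qpos [ 1.00498419e+00  3.42740873e-01  1.52501424e+00 -4.82390817e-05
  1.27541695e+00 -1.45966590e-01]
joint_vel [ 0.00061211  0.00068494 -0.00100169 -0.00129738  0.00172667 -0.00080665]
joint_efforts [ 4.89477661e-04 -4.33669889e+01 -2.46013534e+01 -2.20910420e-04
  7.88628648e-03  4.34801746e-05]
ee_pos [0.21389678 0.4793033  0.4040173 ]
tcp_rot [-6.54531330e-01 -3.07213313e+00  2.35033997e-03]
ft_force [-0.8166854   0.30063581  0.99147006]
wrist_torque [-0.01296793  0.00072516  0.06647652]
grasp_force 0.0
gripper_width 0.9980880480323696
scene {'fx': 382.4107873925567, 'fy': 382.4107873925567, 'cx': 255.2029995428242, 'cy': 191.3421756452358, 'distortion': array([-0.01707278,  0.        ,  0.        ,  0.        ,  0.        ]), 'world_to_cam': array([[-0.57003287,  0.82162058, -0.00146939,  0.35703482],
       [-0.52253053, -0.36114563,  0.77235722,  0.18749592],
       [ 0.63405392,  0.4410368 ,  0.63518672, -1.45169909],
       [ 0.        ,  0.        ,  0.        ,  1.        ]])}
top {'fx': 374.3397589665415, 'fy': 374.3397589665415, 'cx': 258.76744162453554, 'cy': 191.03471980596908, 'distortion': array([-0.06555569,  0.        ,  0.        ,  0.        ,  0.        ]), 'world_to_cam': array([[-3.15818884e-03, -9.99994972e-01, -2.85168660e-04,
        -5.15252500e-02],
       [ 9.93183884e-01, -3.16990459e-03,  1.16514907e-01,
        -5.57256794e-01],
       [-1.16515225e-01,  8.47511619e-05,  9.93188902e-01,
        -1.24623044e+00],
       [ 0.00000000e+00,  0.00000000e+00,  0.00000000e+00,
         1.00000000e+00]])}
```

View pics/scene0.png

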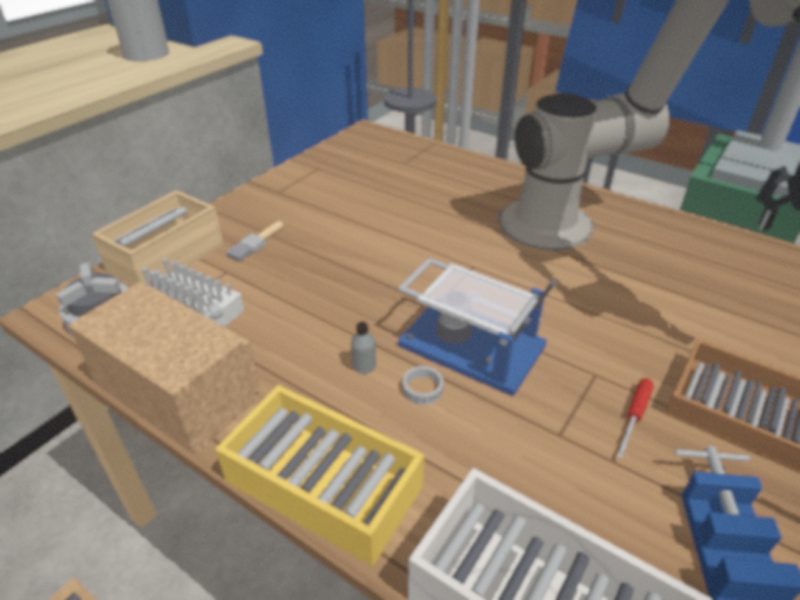

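View pics/top0.png

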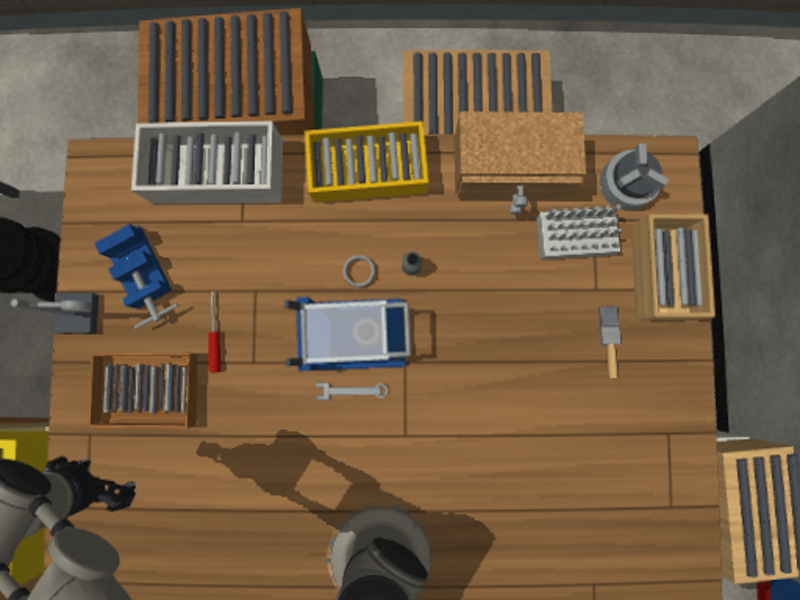

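The top view shows the work head at about (350,333), with its hinge on the left (brackets at about (292,304) and (292,362)) and the bail on the right at about (432,333). The ring is at (360,270), the bottle at (412,263) and the spanner at (352,391). I'll crop closer.

```bash
python3 - <<'E'
from workcell import bot
import cv2
im=bot.camera("top")[:,:,::-1]; c=im[180:250,175:290]; cv2.imwrite("pics/topc.png",cv2.resize(c,None,fx=6.9,fy=6.9,interpolation=cv2.INTER_CUBIC))
im=bot.camera("scene")[:,:,::-1]; c=im[155:255,245:365]; cv2.imwrite("pics/scenec.png",cv2.resize(c,None,fx=6,fy=6,interpolation=cv2.INTER_CUBIC))
E
```

```text
(no output)
```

View pics/topc.png

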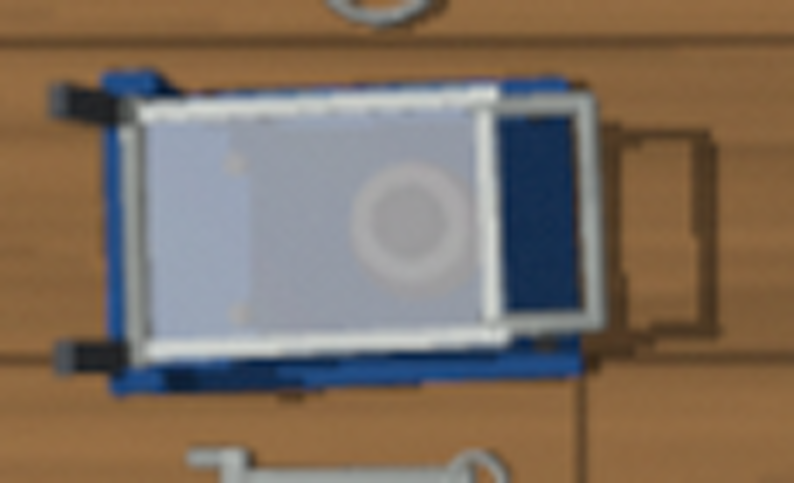

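View pics/scenec.png

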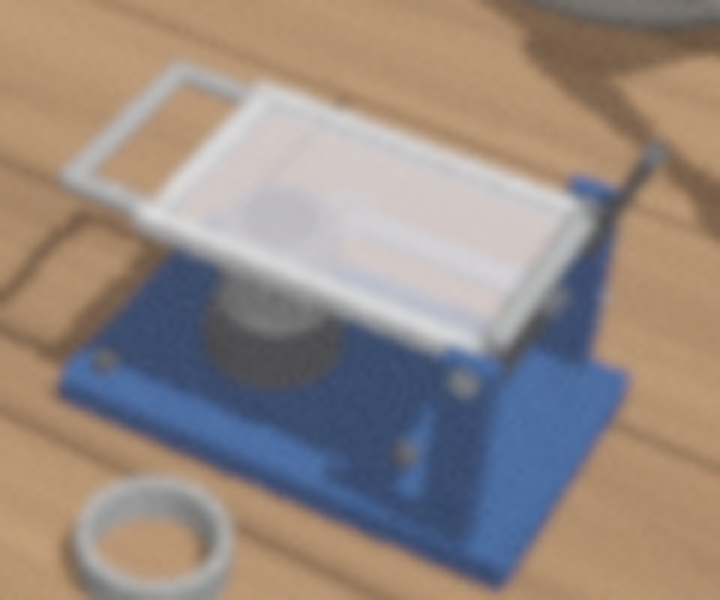

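```bash
cat > h.py <<'E'
import numpy as np, cv2
from scipy.spatial.transform import Rotation as R
def project(p,P):
    P=np.atleast_2d(P); T=p["world_to_cam"]; c=P@T[:3,:3].T+T[:3,3]; c=c*[1,-1,-1]
    K=np.array([[p["fx"],0,p["cx"]],[0,p["fy"],p["cy"]],[0,0,1.]])
    return cv2.projectPoints(c,np.zeros(3),np.zeros(3),K,p["distortion"])[0][:,0]
def wh(X,q):  # work-head -> world; X=(x,y,yaw)
    c,s=np.cos(X[2]),np.sin(X[2]); q=np.atleast_2d(np.asarray(q,float))
    return np.c_[X[0]+c*q[:,0]-s*q[:,1], X[1]+s*q[:,0]+c*q[:,1], q[:,2]]
def gd(a,r,y): return [.125-r*np.cos(a),y,.115+r*np.sin(a)]
E
python3 - <<'E'
from workcell import bot
from h import *
from scipy.optimize import least_squares
T=bot.camera_params("top");S=bot.camera_params("scene")
top=lambda u,v:[175+(u+.5)/6.9-.5,180+(v+.5)/6.9-.5]
sc=lambda u,v:[245+(u+.5)/6-.5,155+(v+.5)/6-.5]
def model(X):
    a=X[3]
    return [(T,gd(a,.210,0),top(591,212)),(T,gd(a,.167,0),top(500,215)),
     (T,[0,0,.1],top(410,221)),(T,[-.077,.075,.02],top(582,365)),(T,[-.077,-.075,.02],top(570,78)),(T,[.157,.075,.02],top(112,390)),(T,[.157,-.075,.02],top(106,72)),
     (S,gd(a,.210,0),sc(128,125)),(S,[0,0,.107],sc(280,213)),(S,[-.077,-.075,.02],sc(62,380)),(S,[.157,-.075,.02],sc(500,572)),(S,[.157,.075,.02],sc(628,375))]
def f(X): return np.concatenate([project(p,wh(X,q))[0]-m for p,q,m in model(X)])
r=least_squares(f,[.45,-.05,1.57,.1],loss="soft_l1"); print(r.x); print(f(r.x).reshape(-1,2).round(2))
X=r.x; np.save("X.npy",X)
print("bail",wh(X,gd(X[3],.21,0)),"hinge",wh(X,[.125,0,.115]))
E
```

```text
[0.48517007 0.02599423 1.5972562  0.01511061]
[[ 0.39 -0.57]
 [ 0.02 -0.59]
 [ 0.19 -0.72]
 [-0.11  1.22]
 [ 0.34 -0.88]
 [-0.53 -0.46]
 [-0.08  1.99]
 [-0.02  0.06]
 [ 0.47 -1.34]
 [-1.   -1.25]
 [ 0.28  0.11]
 [ 1.03  0.12]]
bail [[ 0.48741826 -0.05895205  0.11817311]] hinge [[0.48186297 0.15095047 0.115     ]]
```

```bash
cat >> h.py <<'E'
def to(o,pos,yaw=None):
    """remaining shift/turn in units, in present tool axes, to TCP pos with tool down and tool y at yaw"""
    Rn=R.from_rotvec(o["tcp_rot"]); p=Rn.inv().apply(np.asarray(pos)-o["ee_pos"])/.04
    if yaw is None: return p.round(2)
    y=np.array([np.cos(yaw),np.sin(yaw),0]); z=np.array([0,0,-1.]); Rt=R.from_matrix(np.c_[np.cross(y,z),y,z])
    w=(Rn.inv()*Rt); return p.round(2), np.degrees(w.as_rotvec()).round(2)/8, Rt.inv().apply(np.asarray(pos)-o["ee_pos"]).round(4)/.04
E
python3 - <<'E'
from workcell import bot
from h import *
from scipy.optimize import least_squares
T=bot.camera_params("top");S=bot.camera_params("scene")
top=lambda u,v:[175+(u+.5)/6.9-.5,180+(v+.5)/6.9-.5]
sc=lambda u,v:[245+(u+.5)/6-.5,155+(v+.5)/6-.5]
def model(X):
    a=X[3]
    return [(T,gd(a,.210,0),top(591,212)),(T,gd(a,.167,0),top(500,215)),
     (T,[0,0,.1],top(410,221)),(T,[-.077,.075,.02],top(582,368)),(T,[.157,.075,.02],top(112,390)),
     (S,gd(a,.210,0),sc(128,125)),(S,[0,0,.107],sc(280,213)),(S,[.157,-.075,.02],sc(500,572)),(S,[.157,.075,.02],sc(628,375))]
def f(X): return np.concatenate([project(p,wh(X,q))[0]-m for p,q,m in model(X)])
r=least_squares(f,[.45,-.05,1.57,.1],loss="soft_l1"); print(r.x); print(f(r.x).reshape(-1,2).round(2))
X=r.x; np.save("X.npy",X)
b=wh(X,gd(X[3],.21,0))[0];print("bail",b,"hinge",wh(X,[.125,0,.115]))
print(to(bot.get_obs(),b+[0,0,.155+.12],X[2]))
E
```

```text
[0.48486938 0.02548331 1.59863135 0.01382098]
[[ 0.55 -0.51]
 [ 0.18 -0.51]
 [ 0.35 -0.63]
 [ 0.06  0.84]
 [-0.35 -0.31]
 [-0.14  0.04]
 [ 0.36 -1.46]
 [ 0.23 -0.08]
 [ 0.9  -0.07]]
bail [ 0.4872345  -0.05946371  0.11790231] hinge [[0.48139046 0.15043489 0.115     ]]
(array([-11.73,  -9.52,   0.29]), array([-6.25000e-03, -2.50000e-03, -3.20625e+00]), array([ -6.455, -13.655,   0.285]))
```

Emit:
{"api": "apply_moves", "payload": {
  "plan": [
    [40,0,0,0,0,0,-0.8],
    [40,0,0,0,0,0,-0.8],
    [40,0,0,0,0,0,-0.8],
    [40,0,0,0,0,0,-0.8],
    [40,-0.46,-0.97,0,0,0,0],
    [40,-0.46,-0.97,0,0,0,0],
    [40,-0.46,-0.97,0,0,0,0],
    [40,-0.46,-0.97,0,0,0,0],
    [40,-0.46,-0.97,0,0,0,0],
    [40,-0.46,-0.97,0,0,0,0]
  ],
  "newtons": 30
}}

```text
time_s: 1.2
ee_pos: [0.3309, 0.2481, 0.4048]
tcp_rot: [-0.043, 3.141, 0.0]
ft_force: [0.6, -0.5, -0.2]
gripper_width: 0.468
grasp_force: 0.0
```

Emit:
{"api": "apply_moves", "payload": {
  "plan": [
    [40,-0.46,-0.97,0,0,0,0],
    [40,-0.46,-0.97,0,0,0,0],
    [40,-0.46,-0.97,0,0,0,0],
    [40,-0.46,-0.97,0,0,0,0],
    [40,-0.46,-0.97,0,0,0,0],
    [40,-0.46,-0.97,0,0,0,0],
    [40,-0.46,-0.97,0,0,0,0],
    [40,-0.46,-0.97,0,0,0,0],
    [40,0,0,0,0,0,0],
    [40,0,0,0,0,0,0]
  ]
}}

```text
time_s: 2.2
ee_pos: [0.4861, -0.0573, 0.4042]
tcp_rot: [0.039, -3.14, -0.001]
ft_force: [0.5, 0.4, -0.2]
gripper_width: 0.469
grasp_force: 0.0
```

```bash
python3 - <<'E'
from workcell import bot
from h import *
X=np.load("X.npy");o=bot.get_obs();b=wh(X,gd(X[3],.21,0))[0]
print(o["ee_pos"],o["qpos"],o["gripper_width"],o["ft_force"],to(o,b+[-.001,0,.155],X[2]))
im=bot.camera("top")[:,:,::-1]; c=im[170:260,175:290]; cv2.imwrite("pics/t1.png",cv2.resize(c,None,fx=6,fy=6,interpolation=cv2.INTER_CUBIC))
E
```

```text
[ 0.48613732 -0.05726178  0.40416086] [-2.74069713e-01  2.77890495e-01  1.61832392e+00  3.70247170e-04
  1.24669522e+00 -1.86994729e+00] 0.46902076289547323 [ 0.5001684   0.43321155 -0.23078521] (array([-0.  , -0.06,  3.28]), array([ 0.005  , -0.00875, -0.02   ]), array([-0.    , -0.055 ,  3.2825]))
```

Emit:
{"api": "apply_moves", "payload": {
  "plan": [
    [40,0,-0.05,0.8,0,0,0],
    [40,0,0,0.8,0,0,0],
    [40,0,0,0.6,0,0,0],
    [40,0,0,0.5,0,0,0],
    [40,0,0,0.3,0,0,0],
    [40,0,0,0.2,0,0,0],
    [40,0,0,0,0,0,0]
  ]
}}

```text
time_s: 2.95
ee_pos: [0.4857, -0.0576, 0.2762]
tcp_rot: [0.045, -3.14, -0.001]
ft_force: [0.0, 0.1, -0.8]
gripper_width: 0.469
grasp_force: 0.0
```

Emit:
{"api": "apply_moves", "payload": {
  "plan": [
    [20,0,0,0,0,0,0],
    [20,0,0,0,0,0,0],
    [12,0,0,0,0,0,0],
    [8,0,0,0,0,0,0],
    [4,0,0,0,0,0,0],
    [4,0,0,0,0,0,0],
    [4,0,0,0,0,0,0]
  ]
}}

```text
time_s: 3.65
ee_pos: [0.4864, -0.0586, 0.2769]
tcp_rot: [-0.042, 3.14, -0.0]
ft_force: [0.8, 1.3, 1.2]
gripper_width: 0.102
grasp_force: 29.2
```

```bash
python3 - <<'E'
from workcell import bot
from h import *
o=bot.get_obs()
print(o["time_s"],o["ee_pos"],o["gripper_width"]*85.4,o["grasp_force"],o["ft_force"])
im=bot.camera("scene")[:,:,::-1]; c=im[120:245,230:370]; cv2.imwrite("pics/s2.png",cv2.resize(c,None,fx=4.5,fy=4.5,interpolation=cv2.INTER_CUBIC))
E
```

```text
3.65 [ 0.48638017 -0.05861696  0.2768769 ] 8.686174979004388 29.192538857460022 [0.83476957 1.27128722 1.24365864]
```

View pics/s2.png

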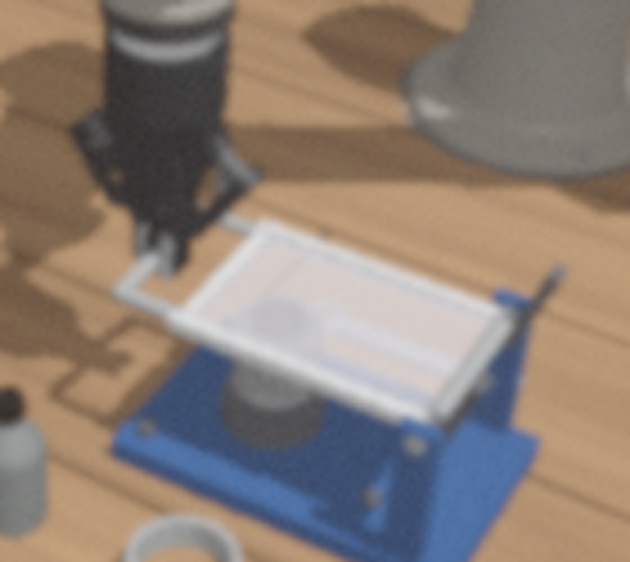

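The bail sits between the fingers at about (160,245) in the crop, and the 8.7 mm opening and 29 N grip confirm the grasp. Next I'll work out the arc.

```bash
python3 - <<'E'
import numpy as np
a=np.r_[0.02:1.53:.1,1.57:1.96:.05]
print(a.round(2)); y=-.21*np.cos(a)/.04; z=-.21*np.sin(a)/.04
for i in range(len(a)-1): print(round(a[i+1],2),[round(y[i+1]-y[i],3),round(z[i+1]-z[i],3)])
E
```

```text
[0.02 0.12 0.22 0.32 0.42 0.52 0.62 0.72 0.82 0.92 1.02 1.12 1.22 1.32
 1.42 1.52 1.57 1.62 1.67 1.72 1.77 1.82 1.87 1.92]
0.12 [np.float64(0.037), np.float64(-0.523)]
0.22 [np.float64(0.089), np.float64(-0.517)]
0.32 [np.float64(0.14), np.float64(-0.506)]
0.42 [np.float64(0.19), np.float64(-0.489)]
0.52 [np.float64(0.238), np.float64(-0.468)]
0.62 [np.float64(0.283), np.float64(-0.442)]
0.72 [np.float64(0.326), np.float64(-0.411)]
0.82 [np.float64(0.365), np.float64(-0.377)]
0.92 [np.float64(0.401), np.float64(-0.338)]
1.02 [np.float64(0.433), np.float64(-0.297)]
1.12 [np.float64(0.46), np.float64(-0.252)]
1.22 [np.float64(0.483), np.float64(-0.205)]
1.32 [np.float64(0.501), np.float64(-0.155)]
1.42 [np.float64(0.514), np.float64(-0.105)]
1.52 [np.float64(0.522), np.float64(-0.053)]
1.57 [np.float64(0.262), np.float64(-0.007)]
1.62 [np.float64(0.262), np.float64(0.006)]
1.67 [np.float64(0.262), np.float64(0.019)]
1.72 [np.float64(0.26), np.float64(0.033)]
1.77 [np.float64(0.259), np.float64(0.045)]
1.82 [np.float64(0.256), np.float64(0.058)]
1.87 [np.float64(0.253), np.float64(0.071)]
1.92 [np.float64(0.249), np.float64(0.084)]
```

Emit:
{"api": "apply_moves", "payload": {
  "plan": [
    [4,0,0.037,-0.523,0,0,0],
    [4,0,0.09,-0.517,0,0,0],
    [4,0,0.14,-0.506,0,0,0],
    [4,0,0.19,-0.49,0,0,0],
    [4,0,0,0,0,0,0]
  ]
}}

```text
time_s: 4.2
ee_pos: [0.4855, -0.0402, 0.3597]
tcp_rot: [-0.044, 3.14, -0.003]
ft_force: [-1.3, -3.3, 1.9]
gripper_width: 0.102
grasp_force: 29.9
```

Emit:
{"api": "apply_moves", "payload": {
  "plan": [
    [4,0,0.238,-0.468,0,0,0],
    [4,0,0.283,-0.442,0,0,0],
    [4,0,0.326,-0.41,0,0,0],
    [4,0,0.365,-0.377,0,0,0],
    [4,0,0,0,0,0,0]
  ]
}}

```text
time_s: 4.7
ee_pos: [0.4838, 0.0072, 0.4278]
tcp_rot: [-0.043, 3.141, -0.009]
ft_force: [-7.1, -11.8, 12.8]
gripper_width: 0.096
grasp_force: 30.6
```

Emit:
{"api": "apply_moves", "payload": {
  "plan": [
    [4,0,-0.05,-0.05,0,0,0],
    [4,0,0,0,0,0,0]
  ]
}}

```text
time_s: 4.9
ee_pos: [0.4842, 0.0056, 0.4273]
tcp_rot: [0.042, -3.14, 0.001]
ft_force: [-3.1, -2.8, 3.0]
gripper_width: 0.101
grasp_force: 29.9
```

```bash
python3 - <<'E'
from workcell import bot
from h import *
o=bot.get_obs()
print(o["ee_pos"],o["gripper_width"]*85.4,o["grasp_force"],o["ft_force"],o["wrist_torque"],R.from_rotvec(o["tcp_rot"]).as_matrix().round(4))
E
```

```text
[0.48415381 0.00563686 0.42729934] 8.64012662063146 29.92086410522461 [-3.12843059 -2.75263723  3.03259447] [-0.51879389  0.52300727  0.07791806] [[-9.996e-01 -2.670e-02 -1.700e-03]
 [-2.670e-02  9.996e-01 -4.000e-04]
 [ 1.700e-03 -4.000e-04 -1.000e+00]]
```

Emit:
{"api": "apply_moves", "payload": {
  "plan": [
    [4,0,0.4,-0.34,0,0,0],
    [4,0,0.43,-0.3,0,0,0],
    [4,0,0.46,-0.255,0,0,0],
    [4,0,0,0,0,0,0]
  ]
}}

```text
time_s: 5.3
ee_pos: [0.4823, 0.0582, 0.4651]
tcp_rot: [0.044, -3.14, 0.003]
ft_force: [-9.8, -5.7, 12.9]
gripper_width: 0.103
grasp_force: 30.9
```

Emit:
{"api": "apply_moves", "payload": {
  "plan": [
    [4,0,0.483,-0.21,0,0,0],
    [4,0,0.5,-0.16,0,0,0],
    [4,0,0,0,0,0,0]
  ]
}}

```text
time_s: 5.6
ee_pos: [0.4811, 0.098, 0.4797]
tcp_rot: [0.045, -3.14, 0.001]
ft_force: [-9.1, -2.6, 15.1]
gripper_width: 0.104
grasp_force: 31.2
```

Emit:
{"api": "apply_moves", "payload": {
  "plan": [
    [4,0.06,0,-0.08,0,0,0],
    [4,0,0.4,-0.1,0,0,0],
    [4,0,0.4,-0.06,0,0,0],
    [4,0,0,0,0,0,0]
  ]
}}

```text
time_s: 6.0
ee_pos: [0.4794, 0.13, 0.4865]
tcp_rot: [0.044, -3.14, -0.002]
ft_force: [5.2, 2.6, -7.9]
gripper_width: 0.099
grasp_force: 30.0
```

Emit:
{"api": "apply_moves", "payload": {
  "plan": [
    [4,0,0.25,-0.02,0,0,0],
    [4,0,0.25,0,0,0,0],
    [4,0,0.25,0.02,0,0,0],
    [4,0,0,0,0,0,0]
  ]
}}

```text
time_s: 6.4
ee_pos: [0.478, 0.1598, 0.4879]
tcp_rot: [-0.044, 3.141, 0.002]
ft_force: [3.9, 1.0, -5.0]
gripper_width: 0.1
grasp_force: 29.9
```

Emit:
{"api": "apply_moves", "payload": {
  "plan": [
    [4,0,0.25,0.02,0,0,0],
    [4,0,0.25,0.03,0,0,0],
    [4,0,0.25,0.045,0,0,0],
    [4,0,0,0,0,0,0]
  ]
}}

```text
time_s: 6.8
ee_pos: [0.4767, 0.1905, 0.4849]
tcp_rot: [-0.045, 3.14, 0.003]
ft_force: [-0.1, 2.0, 3.2]
gripper_width: 0.1
grasp_force: 30.2
```

Emit:
{"api": "apply_moves", "payload": {
  "plan": [
    [4,0,0.25,0.055,0,0,0],
    [4,0,0.2,0.055,0,0,0],
    [4,0,0,0,0,0,0]
  ]
}}

```text
time_s: 7.1
ee_pos: [0.4762, 0.2083, 0.4803]
tcp_rot: [0.044, -3.141, -0.003]
ft_force: [-1.8, 2.4, 4.9]
gripper_width: 0.094
grasp_force: 30.6
```

Emit:
{"api": "apply_moves", "payload": {
  "plan": [
    [4,0,0.15,0.04,0,0,0],
    [4,0,0.1,0.03,0,0,0],
    [4,0,0,0,0,0,0]
  ]
}}

```text
time_s: 7.4
ee_pos: [0.4759, 0.2178, 0.4772]
tcp_rot: [0.044, -3.14, -0.002]
ft_force: [-2.4, 1.9, 4.1]
gripper_width: 0.101
grasp_force: 30.8
```

Emit:
{"api": "apply_moves", "payload": {
  "plan": [
    [4,0,0.1,0.03,0,0,0],
    [4,0,0,0,0,0,0]
  ]
}}

```text
time_s: 7.6
ee_pos: [0.4758, 0.2199, 0.4768]
tcp_rot: [0.042, -3.141, 0.007]
ft_force: [-5.2, -9.7, 9.8]
gripper_width: 0.097
grasp_force: 31.5
```

Emit:
{"api": "apply_moves", "payload": {
  "plan": [
    [30,0,0,0,0,0,0],
    [40,0,0,0,0,0,0],
    [40,0,0,0,0,0,0],
    [40,0,0,-0.3,0,0,0],
    [40,0,0,-0.6,0,0,0],
    [40,0,0,-0.6,0,0,0],
    [40,0,-0.5,0,0,0,0],
    [60,0,-0.8,0,0,0,0],
    [78,0,-0.8,0,0,0,0],
    [78,0,0,0,0,0,0]
  ]
}}

```text
time_s: 8.6
ee_pos: [0.4788, 0.1345, 0.5358]
tcp_rot: [0.037, -3.141, 0.001]
ft_force: [-0.5, 0.1, -0.8]
gripper_width: 0.912
grasp_force: 0.0
```

```bash
python3 - <<'E'
from workcell import bot
from h import *
X=np.load("X.npy");o=bot.get_obs()
print(o["ee_pos"],o["gripper_width"]*85.4,o["ft_force"],to(o,[X[0],X[1],.155+.081],X[2]))
im=bot.camera("top")[:,:,::-1]; c=im[160:260,175:290]
im=bot.camera("scene")[:,:,::-1]; d=im[90:245,240:370]
a=cv2.resize(c,(400,348),interpolation=cv2.INTER_CUBIC);b=cv2.resize(d,(400,477),interpolation=cv2.INTER_CUBIC)
cv2.imwrite("pics/m3.png",np.hstack([cv2.copyMakeBorder(a,0,129,0,0,cv2.BORDER_CONSTANT),b]))
E
```

```text
[0.47879057 0.13454037 0.53582247] 77.84958780007223 [-0.48203116  0.12658569 -0.78093712] (array([-0.09, -2.72,  7.5 ]), array([-0.00625, -0.00125, -0.03   ]), array([-0.075, -2.73 ,  7.495]))
```

View pics/m3.png

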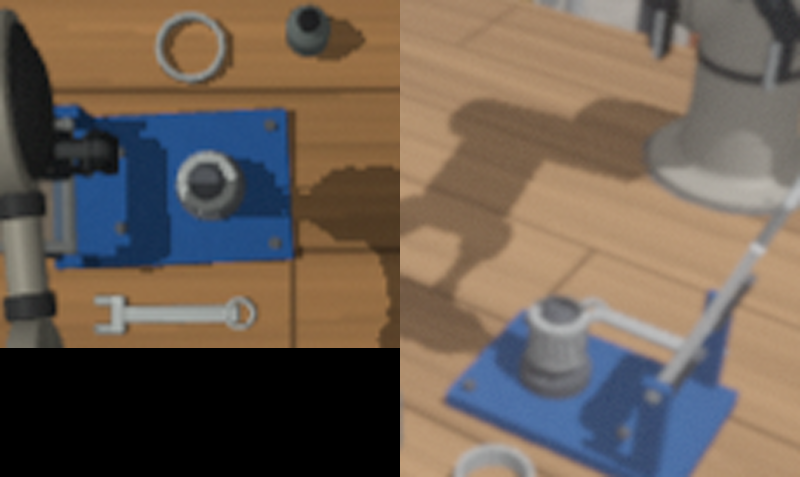

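The guard stands open, leaning back on its stop. The collar is unobstructed: its cone top is at about (206,180) in the top crop and (562,310) in the scene half.

```bash
python3 - <<'E'
from workcell import bot
from h import *
from scipy.optimize import least_squares
T=bot.camera_params("top");S=bot.camera_params("scene")
k=400/115;t=np.array([175+206.5/k-.5,160+180.5/k-.5]); k2=400/130; s=np.array([240+162.5/k2-.5,90+310.5/k2-.5])
k=[(T,t,.106),(S,s,.106)]
for kk in ([k[0]],[k[1]],k):
    r=least_squares(lambda v:np.concatenate([(project(p,[v[0],v[1],z])[0]-m) for p,m,z in kk]),[.48,.02]);print(r.x,r.fun)
X=np.load("X.npy");o=bot.get_obs();print(to(o,[r.x[0],r.x[1],.155+.081],X[2]))
E
```

```text
[0.48313821 0.02659038] [0. 0.]
[0.48947641 0.03051592] [-5.68434189e-14  2.84217094e-14]
[0.48527126 0.02805437] [-0.45441023 -0.66467095  0.00374534 -1.1054633 ]
(array([-0.1 , -2.73,  7.49]), array([ 0.005  , -0.00125, -0.01625]), array([-0.09  , -2.72  ,  7.4975]))
```

Emit:
{"api": "apply_moves", "payload": {
  "plan": [
    [80,-0.06,-0.9,0,0,0,0],
    [80,0,-0.9,0,0,0,0],
    [80,0,-0.9,0,0,0,0],
    [80,0,0,0.9,0,0,0],
    [80,0,0,0.9,0,0,0],
    [80,0,0,0.9,0,0,0],
    [80,0,0,0.9,0,0,0],
    [80,0,0,0.8,0,0,0],
    [80,0,0,0.4,0,0,0],
    [80,0,0,0,0,0,0]
  ]
}}

```text
time_s: 9.7
ee_pos: [0.4834, 0.0302, 0.3416]
tcp_rot: [0.044, -3.136, -0.002]
ft_force: [0.6, 0.1, -0.7]
gripper_width: 0.933
grasp_force: 0.0
```

```bash
python3 - <<'E'
from workcell import bot
from h import *
X=np.load("X.npy");o=bot.get_obs()
print(o["ee_pos"],o["qpos"],o["ft_force"],to(o,[.4842,.027,.155+.081],X[2]))
E
```

```text
[0.48342733 0.03015285 0.3416158 ] [-9.62494755e-02  3.33749871e-01  1.72633199e+00  5.73405118e-04
  1.08678852e+00 -1.69554871e+00] [ 0.64228633  0.06948774 -0.66086155] (array([-0.03, -0.08,  2.64]), array([ 0.00875, -0.0375 ,  0.0025 ]), array([-0.0175, -0.08  ,  2.64  ]))
```

Emit:
{"api": "apply_moves", "payload": {
  "plan": [
    [80,-0.02,-0.08,0.6,0,-0.04,0],
    [80,0,0,0.6,0,0,0],
    [80,0,0,0.6,0,0,0],
    [80,0,0,0.5,0,0,0],
    [80,0,0,0.3,0,0,0],
    [80,0,0,0,0,0,0]
  ]
}}

```text
time_s: 10.3
ee_pos: [0.4854, 0.0265, 0.2395]
tcp_rot: [-0.043, 3.137, 0.001]
ft_force: [0.4, 0.1, -0.6]
gripper_width: 0.935
grasp_force: 0.0
```

Emit:
{"api": "apply_moves", "payload": {
  "plan": [
    [62,0,0,0,0,0,0],
    [58,0,0,0,0,0,0],
    [54,0,0,0,0,0,0],
    [50,0,0,0,0,0,0],
    [46,0,0,0,0,0,0],
    [46,0,0,0,0,0,0]
  ],
  "newtons": 30
}}

```text
time_s: 10.9
ee_pos: [0.4856, 0.0261, 0.2413]
tcp_rot: [-0.042, 3.133, 0.001]
ft_force: [-0.6, 2.4, 5.1]
gripper_width: 0.621
grasp_force: 30.5
```

```bash
python3 - <<'E'
from workcell import bot
from h import *
o=bot.get_obs()
print(o["time_s"],o["ee_pos"],o["tcp_rot"],o["qpos"],o["gripper_width"]*85.4,o["grasp_force"],o["ft_force"],o["wrist_torque"])
E
```

```text
10.9 [0.48556332 0.02610084 0.24125689] [-4.19396211e-02  3.13315721e+00  7.24716119e-04] [-0.10448163  0.47534033  1.84081669  0.00194454  0.81739287 -1.70337244] 53.013466541536125 30.534429741092026 [-0.62311435  2.42739373  5.09011978] [0.3853029  0.07262742 0.01698466]
```

Emit:
{"api": "apply_moves", "payload": {
  "plan": [
    [46,0,0,0.1,0,0,0],
    [46,0,0,0,0,0,0.5],
    [46,0,0,0,0,0,0.5],
    [46,0,0,0,0,0,0.5],
    [46,0,0,0,0,0,0.5],
    [46,0,0,0,0,0,0]
  ],
  "newtons": 50
}}

```text
time_s: 11.5
ee_pos: [0.4862, 0.0249, 0.2401]
tcp_rot: [0.395, 3.104, -0.002]
ft_force: [-5.5, -7.0, 27.9]
gripper_width: 0.62
grasp_force: 51.4
```

Emit:
{"api": "apply_moves", "payload": {
  "plan": [
    [46,0,0,-0.05,0,0,0.5],
    [46,0,0,0,0,0,0.5],
    [46,0,0,0,0,0,0.5],
    [46,0,0,0,0,0,0]
  ]
}}

```text
time_s: 11.9
ee_pos: [0.4853, 0.0257, 0.2385]
tcp_rot: [0.718, 3.052, 0.002]
ft_force: [0.1, -1.1, -1.6]
gripper_width: 0.621
grasp_force: 52.9
```

Emit:
{"api": "apply_moves", "payload": {
  "plan": [
    [46,0,0,0,0,0,0.5],
    [46,0,0,0,0,0,0.5],
    [46,0,0,0,0,0,0]
  ]
}}

```text
time_s: 12.2
ee_pos: [0.4854, 0.025, 0.2384]
tcp_rot: [0.926, 2.995, -0.0]
ft_force: [-0.4, -7.5, -1.1]
gripper_width: 0.624
grasp_force: 53.2
```

Emit:
{"api": "apply_moves", "payload": {
  "plan": [
    [46,0,0,0,0,0,0.5],
    [46,0,0,0,0,0,0.5],
    [46,0,0,0,0,0,0]
  ]
}}

```text
time_s: 12.5
ee_pos: [0.4856, 0.0243, 0.2384]
tcp_rot: [1.125, 2.925, -0.003]
ft_force: [-0.8, -13.6, -1.4]
gripper_width: 0.622
grasp_force: 55.3
```

```bash
python3 - <<'E'
from workcell import bot
from h import *
o=bot.get_obs()
print(o["time_s"],o["ee_pos"],o["gripper_width"]*85.4,o["ft_force"],o["wrist_torque"])
E
```

```text
12.5 [0.48555597 0.0243453  0.23844035] 53.15406161352103 [ -0.75697995 -13.62483879  -1.44772594] [-2.20976067 -0.00460662  1.79833366]
```

Emit:
{"api": "apply_moves", "payload": {
  "plan": [
    [46,0,0,0,0,0,-0.5],
    [46,0,0,0,0,0,-0.5],
    [46,0,0,0,0,0,-0.5],
    [46,0,0,0,0,0,0]
  ]
}}

```text
time_s: 12.9
ee_pos: [0.4854, 0.0254, 0.2383]
tcp_rot: [0.82, 3.026, 0.001]
ft_force: [0.9, -5.1, -0.9]
gripper_width: 0.622
grasp_force: 54.3
```

```bash
python3 - <<'E'
from workcell import bot
from h import *
o=bot.get_obs()
print(o["time_s"],o["ee_pos"],o["gripper_width"]*85.4,o["ft_force"],o["wrist_torque"])
E
```

```text
12.9 [0.48538636 0.02535278 0.23827829] 53.093241057294264 [ 0.90590841 -5.07750604 -0.90000435] [-0.91830637 -0.1177065   0.05161259]
```

Emit:
{"api": "apply_moves", "payload": {
  "plan": [
    [46,0,0,0.08,0,0,0],
    [46,0,0,0.06,0,0,0],
    [46,0,0,0,0,0,0]
  ]
}}

```text
time_s: 13.2
ee_pos: [0.4855, 0.0254, 0.2324]
tcp_rot: [0.825, 3.025, 0.002]
ft_force: [2.1, -5.8, -2.9]
gripper_width: 0.621
grasp_force: 54.3
```

Emit:
{"api": "apply_moves", "payload": {
  "plan": [
    [46,0,0,0.08,0,0,0],
    [46,0,0,0.04,0,0,0],
    [46,0,0,0,0,0,0]
  ]
}}

```text
time_s: 13.5
ee_pos: [0.4856, 0.0255, 0.2282]
tcp_rot: [0.824, 3.024, 0.002]
ft_force: [-0.4, -6.2, 4.8]
gripper_width: 0.618
grasp_force: 55.1
```

Emit:
{"api": "apply_moves", "payload": {
  "plan": [
    [46,0,0,0.06,0,0,0],
    [46,0,0,0.06,0,0,0],
    [46,0,0,0,0,0,0]
  ]
}}

```text
time_s: 13.8
ee_pos: [0.4855, 0.0255, 0.2254]
tcp_rot: [0.824, 3.023, 0.002]
ft_force: [-8.2, -5.8, 26.5]
gripper_width: 0.623
grasp_force: 57.2
```

Emit:
{"api": "apply_moves", "payload": {
  "plan": [
    [46,0,0,0.05,0,0,0],
    [46,0,0,0.05,0,0,0],
    [46,0,0,0,0,0,0]
  ]
}}

```text
time_s: 14.1
ee_pos: [0.4853, 0.0256, 0.2252]
tcp_rot: [0.822, 3.022, 0.002]
ft_force: [-20.0, -4.4, 68.5]
gripper_width: 0.618
grasp_force: 61.7
```

Emit:
{"api": "apply_moves", "payload": {
  "plan": [
    [46,0,0,-0.07,0,0,0],
    [46,0,0,0,0,0,0],
    [46,0,0,0,0,0,0],
    [46,0,0,0,0,0,0],
    [46,0,0,0,0,0,0]
  ]
}}

```text
time_s: 14.6
ee_pos: [0.4854, 0.0255, 0.2253]
tcp_rot: [0.823, 3.023, 0.002]
ft_force: [-11.7, -6.1, 39.5]
gripper_width: 0.62
grasp_force: 58.6
```

```bash
python3 - <<'E'
from workcell import bot
from h import *
o=bot.get_obs();print(o["time_s"],o["ee_pos"],o["ft_force"],o["wrist_torque"])
b=bot.camera("scene")[110:245,240:370,::-1]; a=bot.camera("top")[160:260,175:290,::-1]
cv2.imwrite("pics/f.png",np.hstack([cv2.resize(a,(400,520),interpolation=2),cv2.resize(b,(400,520),interpolation=2)]))
E
```

```text
14.6 [0.48539114 0.02552622 0.22534379] [-11.74437258  -6.14748837  39.50155434] [-1.12313697  2.015428   -0.06252798]
```

View pics/f.png

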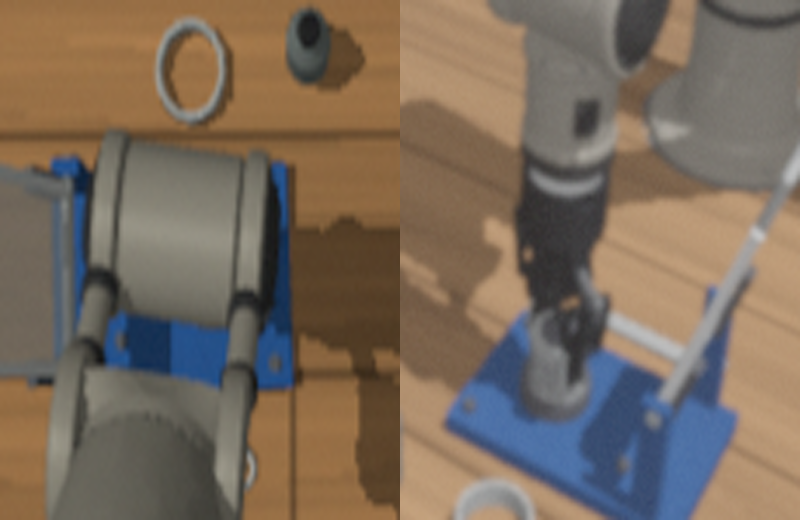

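The picture shows the guard still open and the collar low on the flange, with the bystanders in place. I'll do a small wiggle to rule out a jam.

Emit:
{"api": "apply_moves", "payload": {
  "plan": [
    [46,0,0,0,0,0,0.25],
    [46,0,0,0,0,0,-0.25],
    [46,0,0,0,0,0,-0.25],
    [46,0,0,0,0,0,0.25],
    [46,0,0,0,0.1,0,0],
    [46,0,0,0,-0.2,0,0],
    [46,0,0,0,0.1,0.1,0],
    [46,0,0,0,0,-0.2,0],
    [46,0,0,0,0,0.1,0],
    [46,0,0,0,0,0,0]
  ]
}}

```text
time_s: 15.7
ee_pos: [0.4859, 0.0255, 0.2254]
tcp_rot: [0.822, 3.021, 0.002]
ft_force: [-8.9, -6.2, 35.9]
gripper_width: 0.619
grasp_force: 58.3
```

Emit:
{"api": "apply_moves", "payload": {
  "plan": [
    [46,0,0,-0.12,0,0,0],
    [46,0,0,0,0,0,0]
  ]
}}

```text
time_s: 15.9
ee_pos: [0.486, 0.0254, 0.2283]
tcp_rot: [0.823, 3.022, 0.002]
ft_force: [-0.7, -5.7, 13.3]
gripper_width: 0.618
grasp_force: 55.7
```

Emit:
{"api": "apply_moves", "payload": {
  "plan": [
    [46,0,0,0.06,0,0,0],
    [46,0,0,0.06,0,0,0],
    [46,0,0,0,0,0,0]
  ]
}}

```text
time_s: 16.2
ee_pos: [0.4859, 0.0254, 0.2254]
tcp_rot: [0.822, 3.021, 0.002]
ft_force: [-8.0, -5.9, 35.3]
gripper_width: 0.622
grasp_force: 58.3
```

```bash
python3 -c "
from workcell import bot
print(bot.hand_in())"
```

```text
the job is handed in; nothing more can be done
None
```

I handed the job in with the guard open on its stop and the collar keyed over its lugs and held against a hard stop at about 35 N. I took that stop to be fully home: it came back at the same height after a wiggle and a re-press.

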